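# Sort the desk supplies into their trays

### The job

Tidy the things lying about on the desk into the three wooden trays: the marker and the ball pen both go into the long tray, lying flat on its floor lengthwise; the rubber stamp and the tape measure both stand upright on the floor of the square tray; the glue stick stands upright on the floor of the round dish. Leave the eraser and the sticky notes where they are.

Things in the scene. Friction and masses are not known exactly. Their poses are not given: they have to be found in the camera images.
- marker: thick marker, white barrel and blue cap, lying flat on the desk: 17 mm wide, 135 mm long, 16 mm high, about 15 to 30 g. Origin: centre of its underside; y axis along its length, z up.
- ball_pen: slim ball pen, white with black ends, lying flat on the desk: 11 mm wide, 145 mm long, 9 mm high, about 11 to 18 g. Origin: centre of its underside; y axis along its length, z up.
- rubber_stamp: wooden rubber stamp standing upright, 69 mm high: rectangular foot 24 mm (x) by 60 mm (y), 14 mm high, with a round turned handle above its centre, 24 mm across between 34 and 69 mm height (slimmer neck, 18 mm, below). Origin: centre of its underside; z up.
- tape_measure: yellow pocket tape measure standing upright on its narrow edge: 34 mm thick (x), 76 mm long (y), 60 mm high. The case runs from y = -24 to +38 mm (its middle, where to grasp it across its thickness, is at y = +7 mm); at the -y end only the tape's flat metal end hook sticks out low down. Origin: centre of its underside; z up.
- glue_stick: glue stick standing upright, white with a red cap: 25 mm across, 88 mm high. Origin: centre of its underside; z up.
- long_tray: long rectangular shallow tray of plain brown wood, fixed to the desk: outside 130 mm (x) by 206 mm (y), 16 mm high; walls 6 mm thick, floor 6 mm thick, so the inside is 118 mm (x) by 194 mm (y). Origin: centre of its underside; y axis along its length.
- square_tray: square shallow tray of the same plain brown wood, fixed to the desk: outside 142 by 142 mm, 16 mm high; walls 6 mm, floor 6 mm thick, inside 130 by 130 mm. Origin: centre of its underside; x and y axes along its sides.
- round_dish: round shallow dish of the same plain brown wood, fixed to the desk: 140 mm across the rim, 16 mm high, flat inner floor about 110 mm across and 6 mm above the desk. Origin: centre of its underside.
- eraser: eraser, white in a blue card sleeve, loose on the desk among the rest, 20 by 44 by 12 mm; it stays where it is. Origin: centre of its underside.
- sticky_notes: block of yellow sticky notes, loose on the desk among the rest, 75 by 75 by 20 mm; it stays where it is. Origin: centre of its underside.
There are look-alikes about, which are no part of the job. What is shaped like the tape_measure but orange or turquoise is not meant.

How it is judged:
At the end, for the whole second after the job is handed in: Marker and ball pen inside the long tray, level (0.06 rad), lengthwise (0.35 rad); stamp (56 mm of the middle each way) and tape measure (50 mm) upright (0.1 rad) on the square tray's floor; glue stick upright on the round dish's floor within 48 mm of its centre; all released, at rest (x of marker in the frame of long_tray between -0.054 and 0.054 m and y of marker in the frame of long_tray between -0.031 and 0.031 m and z of marker in the frame of long_tray between 0 and 0.022 m and angle between marker's own y axis and vertical between 1.5108 and 1.6308 rad and angle between the y axis of each of marker, ball_pen and the y axis of long_tray, either way round below 0.35 rad and x of ball_pen in the frame of long_tray between -0.054 and 0.054 m and y of ball_pen in the frame of long_tray between -0.031 and 0.031 m and z of ball_pen in the frame of long_tray between 0 and 0.022 m and angle between ball_pen's own y axis and vertical between 1.5108 and 1.6308 rad and x of rubber_stamp in the frame of square_tray between -0.056 and 0.056 m and y of rubber_stamp in the frame of square_tray between -0.056 and 0.056 m and z of rubber_stamp in the frame of square_tray between 0 and 0.01 m and angle between each of rubber_stamp, tape_measure, glue_stick's own z axis and vertical below 0.1 rad and x of tape_measure in the frame of square_tray between -0.05 and 0.05 m and y of tape_measure in the frame of square_tray between -0.05 and 0.05 m and z of tape_measure in the frame of square_tray between 0 and 0.01 m and horizontal distance between glue_stick and round_dish below 0.048 m and z of glue_stick in the frame of round_dish between 0 and 0.012 m and linear speed of each of marker, ball_pen, rubber_stamp, tape_measure, glue_stick below 0.02 m/s); the robot touches nothing.
It fails at once if the eraser moved more than 20 mm (distance of eraser from where it was at the start of the episode above 0.02 m).
It fails at once if the sticky notes moved more than 20 mm (distance of sticky_notes from where it was at the start of the episode above 0.02 m).
It also fails if it takes over 136 s, if anything falls off the work surface, if the arm or the gripper's body presses on something with over 40 N, if the wrist force passes 120 N, or if a joint passes its speed limit or range.

### The arm

A 6-joint arm with a two-finger parallel gripper is mounted at the origin on a cart in front of the work surface, level with it; the furniture and walls round the work are solid. World frame = base frame: x ahead of the robot, y to its left, z up, the work surface at z = 0. Lengths are in m, angles in rad, forces in N, time in s.
With the tool pointing down it reaches from about 0.375 to 0.9 m from the base axis. Payload 3.1 kg.
Tool frame: the origin (TCP) lies at the centre of the arm's flange, where the gripper is bolted on; the fingertips stand robot.tip_extent ahead of it and the grasp point (between the pads) lies 164 mm ahead of it (robot.tip_extent is the distance from the TCP to the fingertips, in m); z points along the fingers, y is the line along which they close (so a half turn about z gives the same grasp; the last joint's range is limited). The gripper opens to 87 mm and grips with 3 to 60 N. Pads are 19 mm wide; open, the fingers measure 117 mm over their backs; the gripper's body (75 mm by 190 mm) begins 51 mm behind the grasp point.
Start: joints at [-1.484, 0.527, 1.433, -0, 1.181, -0.178], TCP at [0.164, -0.603, 0.405] pointing down, gripper open.
Joint ranges: [-3.08, 3.08], [-0.75, 2.2], [0.22, 2.44], [-1.43, 4.57], [0, 2.65], [-2.85, 2.85]. Speed limits (rad/s): [2.79, 2.79, 3.14, 3.14, 3.14, 3.14].

### API

Orientations are given as a unit quaternion [x, y, z, w].
In Python, from rig import get_obs, camera, hand_in, cut_out, robot gives the robot as it stands.
- The arm moves only by the tool step_arm, never from a script. Its argument "rows" is a list of rows, each a list of 6 numbers: the shift along the world's x, y, z in m, then the turn, a rotation vector about the world's x, y, z in degrees. A call has 1 to 12 rows; each row shifts and turns the commanded pose from where the row before left it; what a row does not reach is not made up. A row lasts 1/8 s, in which the tool goes at most 62.5 mm and 10.7 degrees, less where a joint would pass 70% of its speed; a pose out of reach is approached as far as the arm can. A call is refused whole if a number of a shift passes 0.0625 or a number of a turn 10.7, either way. A call with a gripper value outside its range is refused whole. "jaw" is the finger opening in m, from 0 to 0.087, set as the call begins (left out, the last holds). The fingers move at their own pace and stop on an object; "squeeze" is the grip in N (left out, the last holds). Time passes only in rows, so rows that do not move let the fingers close. It gives the time, the measured TCP pose, the force, the opening and the grip force at its end, in the units of the state.
- get_obs(): the state, without advancing time (a new reading comes with each control period).
- camera(name): name is "scene" or "side" or "wrist"; returns a dict with "pixels" (480x640x3 uint8, blue, green, red), "depth" (480x640 float32, m along the optical axis (not along the pixel's ray), 0 where there is no reading), "fov_y" (degrees; the focal length in pixels is half the picture's height over the tangent of half this angle, whatever the lens; pixels are square), "cx", "cy" (the principal point, pixels), "extrinsics" (4x4, takes a point from camera to world coordinates); the wrist camera has in their place "mount" (4x4, takes a point from camera to tool coordinates, whose origin is the TCP and whose axes are the flange's). Camera axes: x right, y up, looking along -z (the intrinsics and any distortion apply to the point x, -y, -z); pixel columns grow to the right and rows downward; lengths in m; the calibration is good to about 2 mm. The wrist camera is an equidistant fisheye: a pixel r from the principal point sees the ray r / f radians off the axis. A picture is of the moment at which its call begins: read the wrist's pose just before it.
- hand_in(): hands the job in; it is judged then, once.
Trained networks look in the newest picture that a camera, given by its name, has taken for a name from the list of things; names that differ only in an ending like _2 or _b are one class to them, and where a whole thing is asked for, a point or a joint stands for the part that bears it (a point fixed in the world has none). Each returns a list of dicts, best first, with "confidence" (0 to 1); they miss things now and then, are a little off and sometimes report something else, mostly with a low value. They report only what shows in the picture. A call takes as long as a camera call. They do not tell look-alikes from the thing itself.
- cut_out(label, camera): "region" (480x640 bool, what is visible of it) and "extent" ([centre column, centre row, width, height] in pixels, round what is visible of it).
The state is a dict: "time": time; "q": joint angles; "joint_velocities": joint speeds; "joint_torque": joint torques, N m; "position": TCP position; "tool_rot": TCP orientation; "ft_force": force on the tool from outside, world axes, zero at the start; "moment": the same for the moment, N m; "grip_width": finger opening in m; "grip_force": force on a finger pad.
Only numpy, scipy, OpenCV 4.12 (cv2) and the standard library are available. Lean on these libraries where they do the work, as an engineer would, in place of code of your own. Each camera call takes 0.05 s, during which the arm holds its last target. There are 200 camera calls.

## Working session

There is one attempt and no reset: what is moved stays moved. The work goes in short steps, Python scripts to look and compute and a tool call to move; the robot and the scene stay as the last step left them, time stands still between calls to the robot, and variables do not carry over. Pictures are saved under pics/ and viewed, at most 14 in all, crops included, and the job is handed in when it is done.

Besides the shell and the picture viewer there is one more tool, called after ">>>" by a JSON object that holds its "fn" and its "kwargs". step_arm: Moves the arm, as the interface text tells. Its arguments: {"type":"object","properties":{"rows":{"type":"array"},"jaw":{"type":"number"},"squeeze":{"type":"number"}},"required":["rows"]}

```bash
ls; mkdir -p pics; python3 - <<'E'
from rig import get_obs, camera, robot
import cv2,numpy as np
print(robot if not hasattr(robot,'__dict__') else vars(robot)); print(get_obs())
a=camera("scene");b=camera("side")
for n,c in(("scene",a),("side",b)):
    cv2.imwrite(f"pics/{n}0.png",c["pixels"]); print(n,c["fov_y"],c["cx"],c["cy"],np.round(c["extrinsics"],3).tolist())
E
```

```text
pics
{}
{'time': 0.0, 'q': array([-1.48348386e+00,  5.28461045e-01,  1.43389646e+00, -2.34579651e-05,
        1.18137440e+00, -1.78485662e-01]), 'joint_velocities': array([-3.94645830e-07, -7.11642934e-04,  2.35665852e-04, -9.85626853e-04,
       -1.78504324e-03,  1.05000551e-03]), 'joint_torque': array([-6.30004033e-04, -4.40043712e+01, -1.76593530e+01,  6.32363674e-02,
        5.82431629e-02, -1.59167607e-04]), 'position': array([ 0.16417892, -0.60269776,  0.40377621]), 'tool_rot': array([ 9.91180751e-01,  1.32512542e-01,  3.79088747e-05, -1.06900751e-03]), 'ft_force': array([-0.13518695, -0.41210219, -0.00132205]), 'moment': array([-0.00197296, -0.01646277, -0.01002733]), 'grip_force': 0.0, 'grip_width': 0.08712419438712225}
scene 54.63557506476802 316.97917914188247 238.26084184139583 [[-0.861, 0.279, -0.426, -0.113], [-0.509, -0.463, 0.725, 1.251], [0.005, 0.841, 0.541, 0.851], [0.0, 0.0, 0.0, 1.0]]
side 43.549465851228575 319.6042904469941 235.25864499388166 [[0.994, 0.067, -0.091, 0.351], [-0.112, 0.48, -0.87, -1.254], [-0.014, 0.875, 0.484, 0.813], [0.0, 0.0, 0.0, 1.0]]
```

View pics/scene0.png

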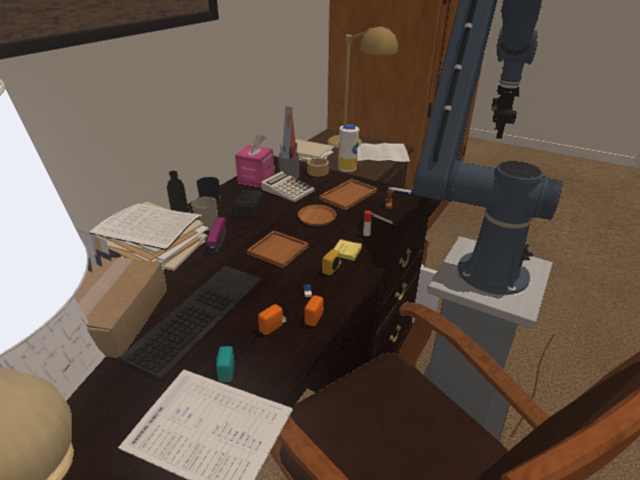

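View pics/side0.png

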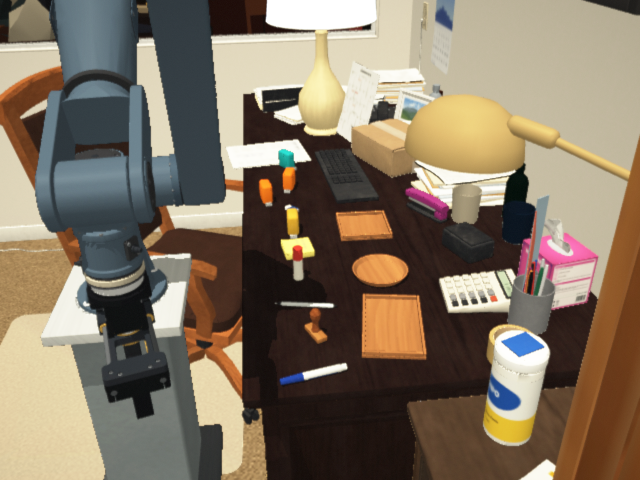

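```bash
cat > h.py <<'E'
from rig import get_obs, camera, cut_out, robot
import cv2, numpy as np
from scipy.spatial.transform import Rotation as R
def cloud(c):
    """world points (480,640,3) for scene/side/wrist"""
    f=240/np.tan(np.radians(c["fov_y"])/2); v,u=np.mgrid[0:480,0:640]
    x=(u-c["cx"])/f; y=(v-c["cy"])/f; d=c["depth"]
    if "mount" in c:
        r=np.hypot(x,y)+1e-9; k=np.tan(r)/r; x=x*k; y=y*k; E=c["T"]@c["mount"]
    else: E=c["extrinsics"]
    P=np.stack([x*d,-y*d,-d],-1)
    P=P@E[:3,:3].T+E[:3,3]; P[d<=0]=np.nan
    return P
def shot(n):
    if n=="wrist":
        o=get_obs(); T=np.eye(4); T[:3,:3]=R.from_quat(o["tool_rot"]).as_matrix(); T[:3,3]=o["position"]
        c=camera(n); c["T"]=T
    else: c=camera(n)
    c["P"]=cloud(c); return c
E
python3 - <<'E'
from h import *
print(robot.tip_extent)
for n in("scene","side"):
    c=shot(n)
    for l in["marker","ball_pen","rubber_stamp","tape_measure","glue_stick","long_tray","square_tray","round_dish","eraser","sticky_notes"]:
        for r in cut_out(l,n):
            m=r["region"]; P=c["P"][m]; P=P[np.isfinite(P[:,0])]
            if len(P)<5: print(n,l,"few");continue
            top=P[P[:,2]>np.percentile(P[:,2],95)-0.006]
            (cx,cy),(w,h),a=cv2.minAreaRect((top[:,:2]*1000).astype(np.float32))
            col=c["pixels"][m].mean(0).astype(int)
            print(n,l,round(r["confidence"],2),"px",np.round(r["extent"]).astype(int),"top mid",int(cx),int(cy),"wh",int(w),int(h),"ang",int(a),"z",np.round(np.percentile(P[:,2],[5,95]),3),"bgr",col)
E
```

```text
0.1822
scene marker 0.42 px [403 189  25  12] top mid 355 -147 wh 94 466 ang 22 z [-0.002  0.018] bgr [89 87 94]
scene ball_pen 0.74 px [330 263  19  24] top mid 429 245 wh 58 29 ang 88 z [0.007 0.06 ] bgr [ 31  77 106]
scene ball_pen 0.62 px [381 219   6   2] top mid 430 -117 wh 7 21 ang 80 z [0.003 0.009] bgr [ 95  99 105]
scene rubber_stamp 0.6 px [387 198   6  22] top mid 443 -225 wh 15 17 ang 46 z [0.003 0.065] bgr [28 46 76]
scene tape_measure 0.92 px [223 364  19  36] top mid 439 720 wh 31 55 ang 34 z [0.015 0.062] bgr [94 99 37]
scene tape_measure 0.85 px [272 320  27  29] top mid 438 545 wh 59 31 ang 76 z [0.007 0.061] bgr [ 25  69 145]
scene tape_measure 0.81 px [331 263  17  24] top mid 429 245 wh 57 29 ang 88 z [0.01 0.06] bgr [ 31  78 107]
scene tape_measure 0.76 px [314 312  17  28] top mid 360 461 wh 30 54 ang 1 z [0.012 0.061] bgr [ 22  68 145]
scene glue_stick 0.5 px [368 226  10  26] top mid 422 3 wh 23 19 ang 65 z [0.006 0.087] bgr [ 62  71 107]
scene long_tray 0.79 px [346 194  55  32] top mid 611 -223 wh 217 135 ang 78 z [0.    0.016] bgr [ 45  74 118]
scene squa
[... 1144 characters left out ...]
59 ang 36 z [0.011 0.062] bgr [148 163  45]
side glue_stick 0.66 px [298 263  15  33] top mid 426 -4 wh 29 22 ang 71 z [0.002 0.088] bgr [100 125 180]
side long_tray 0.97 px [394 327  64  65] top mid 613 -228 wh 213 129 ang 79 z [0.004 0.017] bgr [ 74 140 215]
side square_tray 0.9 px [366 226  57  30] top mid 630 233 wh 149 141 ang 88 z [0.003 0.017] bgr [ 70 133 206]
side square_tray 0.31 px [316 374  70  23] top mid 427 -364 wh 134 17 ang 13 z [0.006 0.017] bgr [195 171 163]
side round_dish 0.74 px [380 269  57  32] top mid 630 -10 wh 135 143 ang 16 z [0.004 0.017] bgr [ 76 144 217]
side sticky_notes 0.64 px [297 252  36  23] top mid 440 87 wh 75 162 ang 7 z [0.004 0.021] bgr [134 233 241]
```

The scene image shows the yellow tape at about (330,262). The orange and turquoise look-alikes are at (270,320), (314,310) and (225,363). The side view shows the marker at (314,374), the pen at (305,305), the stamp at (316,325) and the glue stick at (298,263). The long tray is at (393,326), the dish at (380,269) and the square tray at (365,225). I'm moving above the marker for a close look.

>>> {"fn": "step_arm", "kwargs": {"rows": [[0.0375, 0.034, 0, 0, 0, 0], [0.0375, 0.034, 0, 0, 0, 0], [0.0375, 0.034, 0, 0, 0, 0], [0.0375, 0.034, 0, 0, 0, 0], [0.0375, 0.034, 0, 0, 0, 0], [0.0375, 0.034, 0, 0, 0, 0], [0.0375, 0.054, 0, 0, 0, 0], [0.0, 0.05, 0, 0, 0, 0], [0, 0, 0, 0, 0, 0], [0, 0, 0, 0, 0, 0]], "jaw": 0.087}}

```text
time: 2.45
position: [0.4251, -0.2981, 0.4052]
tool_rot: [0.991, 0.133, 0.0, 0.001]
ft_force: [-0.2, -0.4, -1.1]
grip_width: 0.087
grip_force: 0.0
```

```bash
cat >> h.py <<'E'
def look(labels,n="wrist",save=None):
    c=shot(n)
    if save: cv2.imwrite(f"pics/{save}.png",c["pixels"])
    for l in labels:
        for r in cut_out(l,n):
            if r["confidence"]<0.4: continue
            m=cv2.erode(r["region"].astype(np.uint8),np.ones((3,3)))>0; P=c["P"][m]; P=P[np.isfinite(P[:,0])]
            if len(P)<5: print(l,"few"); continue
            zt=np.percentile(P[:,2],95)
            out=[]
            for Q in (P[P[:,2]>zt-0.006], P[P[:,2]>0.004]):
                if len(Q)<5: continue
                (x,y),(w,h),a=cv2.minAreaRect((Q[:,:2]*1000).astype(np.float32))
                if h>w: a+=90; w,h=h,w
                out.append(f"({x:.0f},{y:.0f}) {w:.0f}x{h:.0f} long@{(a+90)%180-90:.0f}")
            print(l,round(r["confidence"],2),np.round(r["extent"]).astype(int),"| top",*out,"| ztop %.3f"%zt,"bgr",c["pixels"][m].mean(0).astype(int))
    o=get_obs(); print("t",round(o["time"],2),"pos",np.round(o["position"],4),"rpy",np.round(R.from_quat(o["tool_rot"]).as_euler("ZYX",degrees=True),1),"grip",round(o["grip_width"],4),round(o["grip_force"],1))
    return c
ALL=["marker","ball_pen","rubber_stamp","tape_measure","glue_stick","long_tray","square_tray","round_dish","eraser","sticky_notes"]
E
python3 -c "
from h import *
c=look(ALL,save='w1'); print(np.round(c['mount'],3).tolist(),c['fov_y'])"
```

```text
marker 0.76 [375 216  23 128] | top (427,-360) 132x14 long@12 (427,-360) 132x14 long@12 | ztop 0.016 bgr [242 215 205]
ball_pen 0.72 [166 156  44 111] | top (435,-124) 127x7 long@-12 (435,-124) 127x7 long@-12 | ztop 0.009 bgr [233 240 244]
rubber_stamp 0.78 [261 173  58  36] | top (445,-233) 21x20 long@-50 (446,-233) 57x22 long@-67 | ztop 0.068 bgr [ 82 156 220]
glue_stick 0.93 [ 52 149  59  28] | top (427,-4) 21x21 long@-2 (427,-5) 22x21 long@47 | ztop 0.088 bgr [104 125 211]
long_tray 0.94 [299  54 237 109] | top (612,-226) 204x129 long@80 (612,-226) 204x129 long@80 | ztop 0.015 bgr [104 185 237]
square_tray 0.58 [ 8 16 15 33] | top (578,169) 40x8 long@-1 (583,172) 50x25 long@25 | ztop 0.016 bgr [ 77 136 206]
round_dish 0.79 [111  16  88  31] | top (580,-11) 117x36 long@-88 (580,-11) 117x37 long@-88 | ztop 0.016 bgr [102 182 248]
sticky_notes 0.71 [ 14 124  27  60] | top (437,111) 71x42 long@8 (437,111) 71x42 long@8 | ztop 0.018 bgr [110 216 237]
t 3.0 pos [ 0.4248 -0.2979  0.4047] rpy [  15.2    0.  -180. ] grip 0.0873 0.0
[[0.0, 0.954, 0.3, 0.083], [1.0, -0.001, 0.001, -0.0], [0.001, 0.3, -0.954, 0.021], [0.0, 0.0, 0.0, 1.0]] 65.70646984690485
```

View pics/w1.png

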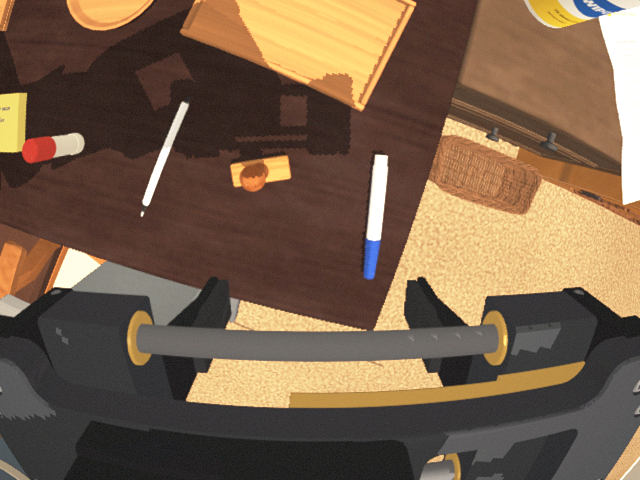

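The wrist view shows the marker at (375,216), the stamp at (261,173), the pen at (166,156), the glue stick at (52,149) and the long tray at (299,54). These agree with the other cameras. I'm descending on the marker.

>>> {"fn": "step_arm", "kwargs": {"rows": [[0.0011, -0.0315, -0.03, 0, 0, -3], [0.0011, -0.0315, -0.04, 0, 0, 0], [0, 0, -0.05, 0, 0, 0], [0, 0, -0.05, 0, 0, 0], [0, 0, -0.03, 0, 0, 0], [0, 0, 0, 0, 0, 0], [0, 0, 0, 0, 0, 0]], "jaw": 0.05}}

```text
time: 3.88
position: [0.4275, -0.3612, 0.2057]
tool_rot: [0.994, 0.107, 0.001, 0.001]
ft_force: [0.2, -0.9, 0.4]
grip_width: 0.0506
grip_force: 0.0
```

>>> {"fn": "step_arm", "kwargs": {"rows": [[0, 0, -0.0115, 0, 0, 0], [0, 0, -0.0095, 0, 0, 0], [0, 0, 0, 0, 0, 0]]}}

```text
time: 4.25
position: [0.4268, -0.3604, 0.1833]
tool_rot: [0.994, 0.107, -0.0, -0.001]
ft_force: [-0.5, -0.6, 0.3]
grip_width: 0.0502
grip_force: 0.0
```

>>> {"fn": "step_arm", "kwargs": {"rows": [[0, 0, 0, 0, 0, 0], [0, 0, 0, 0, 0, 0], [0, 0, 0, 0, 0, 0], [0, 0, 0, 0, 0, 0]], "jaw": 0.0, "squeeze": 15}}

```text
time: 4.75
position: [0.4271, -0.3607, 0.1839]
tool_rot: [0.994, 0.106, 0.0, 0.0]
ft_force: [0.8, 0.3, -0.9]
grip_width: 0.0178
grip_force: 0.0
```

>>> {"fn": "step_arm", "kwargs": {"rows": [[0, 0, 0, 0, 0, 0], [0, 0, 0, 0, 0, 0], [0, 0, 0.02, 0, 0, 0], [0, 0, 0.05, 0, 0, 0], [0, 0, 0.05, 0, 0, 0], [0, 0, 0, 0, 0, 0]]}}

```text
time: 5.5
position: [0.428, -0.3617, 0.3076]
tool_rot: [0.994, 0.107, 0.002, 0.004]
ft_force: [-1.1, -0.4, -0.4]
grip_width: 0.015
grip_force: 15.0
```

>>> {"fn": "step_arm", "kwargs": {"rows": [[0.03, 0.0187, 0, 0, 0, 9.7], [0.03, 0.0187, 0, 0, 0, 9.7], [0.03, 0.0187, 0, 0, 0, 9.7], [0.03, 0.0187, 0, 0, 0, 9.7], [0.03, 0.0187, 0, 0, 0, 9.7], [0.03, 0.0187, 0, 0, 0, 9.7], [0.03, 0.0187, 0, 0, 0, 9.7], [0, 0, -0.02, 0, 0, 0], [0, 0, 0, 0, 0, 0], [0, 0, 0, 0, 0, 0]]}}

```text
time: 6.75
position: [0.636, -0.2304, 0.2827]
tool_rot: [0.766, 0.643, -0.001, -0.001]
ft_force: [-1.3, 0.4, -0.2]
grip_width: 0.0149
grip_force: 15.0
```

```bash
python3 -c "
from h import *
look(['marker','long_tray','round_dish'])
look(['marker'],'side')"
```

```text
marker 0.8 [317 279  32 235] | top (637,-222) 117x14 long@79 (637,-222) 117x14 long@79 | ztop 0.114 bgr [145 152 160]
long_tray 0.55 [286 198 195 218] | top (618,-198) 148x128 long@80 (617,-201) 154x128 long@80 | ztop 0.015 bgr [ 60 108 173]
round_dish 0.86 [249  18 154  36] | top (615,-64) 105x26 long@-15 (615,-63) 105x28 long@-15 | ztop 0.016 bgr [ 43  78 125]
t 6.95 pos [ 0.6367 -0.2305  0.2843] rpy [ 80.1   0.  180. ] grip 0.0148 15.0
marker 0.78 [408 289   8  32] | top (634,-245) 114x12 long@78 (634,-245) 114x12 long@78 | ztop 0.118 bgr [171 129 114]
t 7.05 pos [ 0.6369 -0.2303  0.2843] rpy [ 80.1   0.  180. ] grip 0.0148 15.0
```

>>> {"fn": "step_arm", "kwargs": {"rows": [[0, 0, -0.04, 0, 0, 0], [0, 0, -0.035, 0, 0, 0], [0, 0, -0.012, 0, 0, 0], [0, 0, -0.0055, 0, 0, 0], [0, 0, 0, 0, 0, 0], [0, 0, 0, 0, 0, 0]]}}

```text
time: 7.8
position: [0.6376, -0.2301, 0.1927]
tool_rot: [0.765, 0.644, 0.0, 0.001]
ft_force: [-1.1, 0.1, -0.0]
grip_width: 0.0149
grip_force: 15.0
```

>>> {"fn": "step_arm", "kwargs": {"rows": [[0, 0, 0, 0, 0, 0], [0, 0, 0, 0, 0, 0], [0, 0, 0, 0, 0, 0], [0, 0, 0.02, 0, 0, 0], [0, 0, 0.05, 0, 0, 0], [0, 0, 0.06, 0, 0, 0], [0, 0, 0, 0, 0, 0]], "jaw": 0.035}}

```text
time: 8.68
position: [0.6389, -0.2307, 0.3292]
tool_rot: [0.765, 0.644, 0.003, 0.007]
ft_force: [0.2, -0.7, 0.4]
grip_width: 0.0352
grip_force: 0.0
```

>>> {"fn": "step_arm", "kwargs": {"rows": [[-0.032, -0.0007, 0, 0, 0, -9.5], [-0.032, -0.0007, 0, 0, 0, -9.5], [-0.032, -0.0007, 0, 0, 0, -9.5], [-0.032, -0.0007, 0, 0, 0, -9.5], [-0.032, -0.0007, 0, 0, 0, -9.5], [-0.032, -0.0007, 0, 0, 0, -9.5], [0, 0, 0, 0, 0, 0], [0, 0, 0, 0, 0, 0]], "jaw": 0.06}}

```text
time: 9.68
position: [0.4457, -0.2343, 0.3216]
tool_rot: [0.98, 0.201, 0.001, 0.001]
ft_force: [-0.0, 0.3, 0.1]
grip_width: 0.0597
grip_force: 0.0
```

```bash
python3 -c "
from h import *
look(['marker','rubber_stamp','ball_pen','glue_stick','round_dish'],save='w2')"
```

```text
marker 0.89 [429  32 101  64] | top (633,-253) 85x14 long@79 (633,-252) 87x14 long@79 | ztop 0.022 bgr [233 180 160]
rubber_stamp 0.75 [313 238  76  52] | top (445,-233) 20x19 long@81 (445,-233) 57x24 long@-67 | ztop 0.068 bgr [ 82 156 222]
ball_pen 0.74 [197 186  78 133] | top (437,-125) 131x7 long@-11 (437,-125) 131x7 long@-11 | ztop 0.009 bgr [229 236 240]
glue_stick 0.93 [ 45 155  84  41] | top (427,-3) 23x23 long@-22 (427,-4) 24x23 long@19 | ztop 0.088 bgr [111 130 216]
round_dish 0.8 [142   4  70   9] | top (567,-24) 61x9 long@-79 (568,-24) 61x11 long@-76 | ztop 0.016 bgr [ 79 138 209]
t 9.97 pos [ 0.4456 -0.2339  0.3212] rpy [ 23.2  -0.  180. ] grip 0.0604 0.0
```

View pics/w2.png

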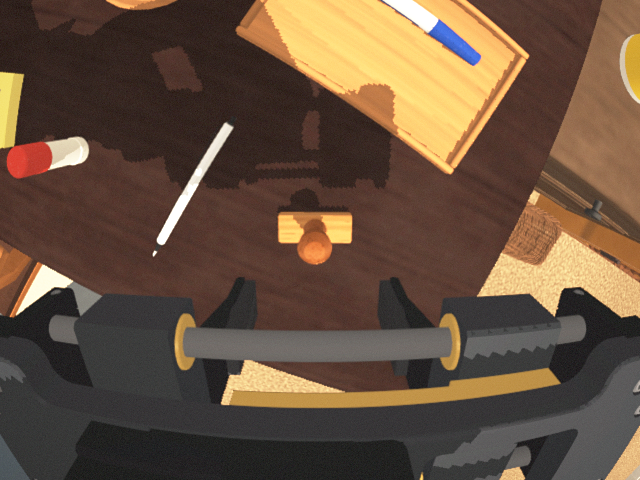

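The marker lies lengthwise in the long tray at (430,30). The stamp is between the fingers at (313,238).

>>> {"fn": "step_arm", "kwargs": {"rows": [[0, 0, -0.04, 0, 0, 0], [0, 0, -0.04, 0, 0, 0], [0, 0, -0.018, 0, 0, 0], [0, 0, -0.007, 0, 0, 0], [0, 0, 0, 0, 0, 0], [0, 0, 0, 0, 0, 0]]}}

```text
time: 10.72
position: [0.4454, -0.2342, 0.217]
tool_rot: [0.98, 0.201, 0.001, 0.001]
ft_force: [-0.4, 0.4, 0.5]
grip_width: 0.0604
grip_force: 0.0
```

>>> {"fn": "step_arm", "kwargs": {"rows": [[0, 0, 0, 0, 0, 0], [0, 0, 0, 0, 0, 0], [0, 0, 0, 0, 0, 0], [0, 0, 0, 0, 0, 0], [0, 0, 0, 0, 0, 0], [0, 0, 0, 0, 0, 0]], "jaw": 0.0, "squeeze": 25}}

```text
time: 11.48
position: [0.445, -0.2339, 0.2162]
tool_rot: [0.98, 0.2, -0.0, -0.0]
ft_force: [0.4, 0.3, 0.3]
grip_width: 0.02
grip_force: 24.7
```

>>> {"fn": "step_arm", "kwargs": {"rows": [[0, 0, 0.02, 0, 0, 0], [0, 0, 0.05, 0, 0, 0], [0, 0, 0.05, 0, 0, 0], [0.022, 0.0469, 0.02, 0, 0, -2.3], [0.022, 0.0469, 0, 0, 0, -2.3], [0.022, 0.0469, 0, 0, 0, -2.3], [0.022, 0.0469, 0, 0, 0, -2.3], [0.022, 0.0469, 0, 0, 0, -2.3], [0.022, 0.0469, 0, 0, 0, -2.3], [0.022, 0.0469, 0, 0, 0, -2.3], [0.022, 0.0469, 0, 0, 0, -2.3], [0.022, 0.0469, 0, 0, 0, -2.3]]}}

```text
time: 12.98
position: [0.6434, 0.1897, 0.3558]
tool_rot: [1.0, 0.021, -0.0, 0.0]
ft_force: [0.0, 0.3, -0.6]
grip_width: 0.02
grip_force: 24.8
```

>>> {"fn": "step_arm", "kwargs": {"rows": [[0.022, 0.0469, 0, 0, 0, -2.3], [0, 0, -0.03, 0, 0, 0], [0, 0, 0, 0, 0, 0], [0, 0, 0, 0, 0, 0]]}}

```text
time: 13.48
position: [0.665, 0.2345, 0.3264]
tool_rot: [1.0, 0.001, -0.0, 0.0]
ft_force: [-0.3, 0.1, -0.7]
grip_width: 0.0204
grip_force: 24.8
```

```bash
python3 -c "
from h import *
look(['rubber_stamp','square_tray','tape_measure'],save='w3')
look(['square_tray','rubber_stamp'],'scene')"
```

```text
rubber_stamp 0.57 [315 295 115  74] | top (671,235) 21x11 long@-87 (665,236) 59x24 long@90 | ztop 0.176 bgr [ 56 102 166]
square_tray 0.75 [317 243 177 132] | top (650,236) 142x105 long@89 (644,236) 142x116 long@88 | ztop 0.016 bgr [ 97 171 225]
t 13.68 pos [0.6654 0.2343 0.3276] rpy [ 1.0e-01 -1.0e-01 -1.8e+02] grip 0.0202 24.8
square_tray 0.84 [278 248  56  36] | top (628,241) 142x142 long@88 (629,241) 144x143 long@89 | ztop 0.015 bgr [ 43  72 115]
rubber_stamp 0.58 [267 210  18  29] | top (654,241) 4x0 long@-65 (662,243) 56x23 long@-86 | ztop 0.166 bgr [27 45 72]
t 13.82 pos [0.6652 0.2346 0.3271] rpy [ 1.0e-01 -1.0e-01 -1.8e+02] grip 0.0201 24.8
```

View pics/w3.png

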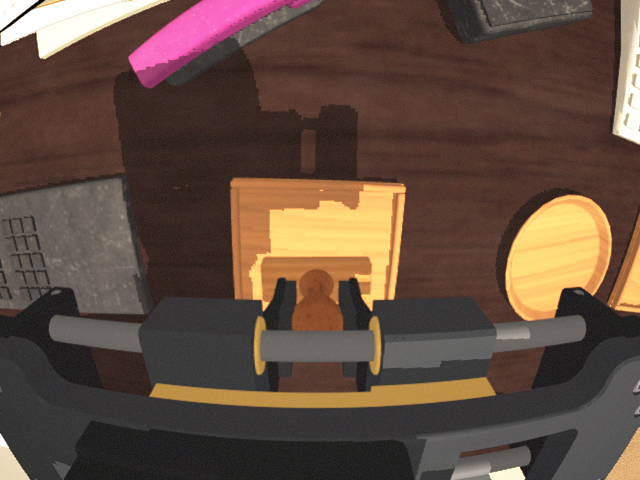

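The stamp hangs upright over the tray at (316,300), about 36 mm off the tray's centre in +x, as planned. I'm lowering it.

>>> {"fn": "step_arm", "kwargs": {"rows": [[0, 0, -0.04, 0, 0, 0], [0, 0, -0.04, 0, 0, 0], [0, 0, -0.015, 0, 0, 0], [0, 0, -0.008, 0, 0, 0], [0, 0, 0, 0, 0, 0], [0, 0, 0, 0, 0, 0]]}}

```text
time: 14.58
position: [0.6657, 0.2352, 0.2249]
tool_rot: [1.0, 0.001, 0.001, -0.0]
ft_force: [0.5, 0.3, -1.2]
grip_width: 0.0201
grip_force: 24.8
```

>>> {"fn": "step_arm", "kwargs": {"rows": [[0, 0, 0, 0, 0, 0], [0, 0, 0, 0, 0, 0], [0, 0, 0, 0, 0, 0], [0, 0, 0, 0, 0, 0], [0, 0, 0.02, 0, 0, 0], [0, 0, 0.05, 0, 0, 0], [0, 0, 0.06, 0, 0, 0], [0, 0, 0, 0, 0, 0]], "jaw": 0.055}}

```text
time: 15.58
position: [0.667, 0.2355, 0.362]
tool_rot: [1.0, 0.001, 0.008, -0.001]
ft_force: [0.2, 0.2, 0.7]
grip_width: 0.0552
grip_force: 0.0
```

>>> {"fn": "step_arm", "kwargs": {"rows": [[-0.026, 0.001, 0, 0, 0, 9.8], [-0.026, 0.001, 0, 0, 0, 9.8], [-0.026, 0.001, 0, 0, 0, 9.8], [-0.026, 0.001, 0, 0, 0, 9.8], [-0.026, 0.001, 0, 0, 0, 9.8], [-0.026, 0.001, 0, 0, 0, 9.8], [-0.026, 0.001, 0, 0, 0, 9.8], [-0.026, 0.001, 0, 0, 0, 9.8], [-0.026, 0.001, 0, 0, 0, 9.8], [0, 0, 0, 0, 0, 0], [0, 0, 0, 0, 0, 0]], "jaw": 0.06}}

```text
time: 16.95
position: [0.432, 0.2441, 0.3537]
tool_rot: [0.718, 0.696, 0.001, 0.001]
ft_force: [0.2, 0.5, -0.7]
grip_width: 0.06
grip_force: 0.0
```

```bash
python3 -c "
from h import *
look(['tape_measure','eraser','sticky_notes'],save='w4')
look(['rubber_stamp','marker'],'side')"
```

```text
tape_measure 0.92 [314 226  38  87] | top (430,244) 60x30 long@89 (430,244) 60x32 long@88 | ztop 0.060 bgr [ 80 216 242]
tape_measure 0.84 [225  22  50  34] | top (365,427) 27x5 long@-5 (370,425) 30x25 long@20 | ztop 0.057 bgr [ 64 129 215]
eraser 0.57 [316  76  44  50] | top (436,370) 42x18 long@-54 (436,370) 42x18 long@-54 | ztop 0.012 bgr [151 130 114]
sticky_notes 0.96 [318 327  79  78] | top (432,148) 74x41 long@5 (432,147) 73x42 long@7 | ztop 0.018 bgr [194 249 252]
t 17.15 pos [0.432  0.244  0.3533] rpy [ 88.2  -0.  179.9] grip 0.06 0.0
rubber_stamp 0.52 [375 217  14  24] | top (666,226) 11x10 long@-14 (665,227) 50x18 long@-87 | ztop 0.070 bgr [ 47  96 164]
t 17.3 pos [0.4315 0.2439 0.3531] rpy [ 88.3   0.  180. ] grip 0.0601 0.0
```

View pics/w4.png

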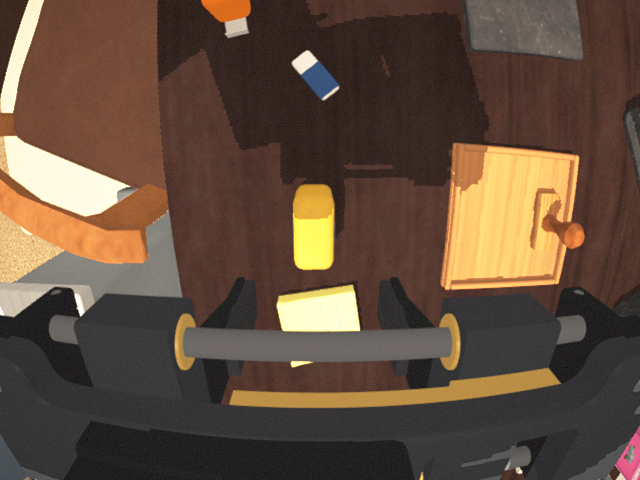

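The yellow tape measure is at (314,226), right of the chair edge. The eraser and sticky notes are clear of it, and the stamp is upright in the tray at (555,220). I'm grasping the tape.

>>> {"fn": "step_arm", "kwargs": {"rows": [[-0.0015, 0, -0.04, 0, 0, 0], [0, 0, -0.05, 0, 0, 0], [0, 0, -0.04, 0, 0, 0], [0, 0, -0.012, 0, 0, 0], [0, 0, -0.007, 0, 0, 0], [0, 0, 0, 0, 0, 0], [0, 0, 0, 0, 0, 0]]}}

```text
time: 18.18
position: [0.43, 0.2442, 0.2054]
tool_rot: [0.717, 0.697, 0.001, 0.001]
ft_force: [-0.7, 0.0, 0.6]
grip_width: 0.0601
grip_force: 0.0
```

>>> {"fn": "step_arm", "kwargs": {"rows": [[0, 0, 0, 0, 0, 0], [0, 0, 0, 0, 0, 0], [0, 0, 0, 0, 0, 0], [0, 0, 0, 0, 0, 0], [0, 0, 0, 0, 0, 0]], "jaw": 0.0, "squeeze": 35}}

```text
time: 18.8
position: [0.4296, 0.244, 0.2043]
tool_rot: [0.717, 0.697, 0.0, 0.0]
ft_force: [-0.7, -0.1, 2.2]
grip_width: 0.0319
grip_force: 35.0
```

>>> {"fn": "step_arm", "kwargs": {"rows": [[0, 0, 0.02, 0, 0, 0], [0, 0, 0.04, 0, 0, 0], [0.01, 0, 0.02, 0, 0, 0], [0.04, -0.002, 0, 0, 0, 0], [0.04, -0.002, 0, 0, 0, 0], [0.04, -0.002, 0, 0, 0, 0], [0.03, -0.001, 0, 0, 0, 0], [0.0075, 0, 0, 0, 0, 0], [0, 0, 0, 0, 0, 0], [0, 0, 0, 0, 0, 0]]}}

```text
time: 20.05
position: [0.5954, 0.2372, 0.2837]
tool_rot: [0.717, 0.697, -0.001, -0.001]
ft_force: [0.5, -0.0, -0.8]
grip_width: 0.0318
grip_force: 35.0
```

```bash
python3 -c "
from h import *
look(['tape_measure','square_tray','rubber_stamp'])"
```

```text
tape_measure 0.8 [316 314  76 164] | top (595,238) 57x31 long@88 (596,238) 59x32 long@-89 | ztop 0.139 bgr [ 77 209 248]
tape_measure 0.79 [27 26 51 44] | top (374,433) 17x17 long@80 (374,428) 42x25 long@50 | ztop 0.058 bgr [ 56 137 236]
square_tray 0.62 [364 229 204 179] | top (631,249) 140x118 long@-2 (631,240) 140x135 long@-1 | ztop 0.015 bgr [103 172 236]
rubber_stamp 0.94 [424 244  58  88] | top (664,238) 22x17 long@42 (665,237) 59x23 long@89 | ztop 0.074 bgr [ 81 142 209]
t 20.25 pos [0.5963 0.2372 0.2844] rpy [  88.4    0.  -180. ] grip 0.0315 35.0
```

>>> {"fn": "step_arm", "kwargs": {"rows": [[0, 0, -0.035, 0, 0, 0], [0, 0, -0.025, 0, 0, 0], [0, 0, -0.008, 0, 0, 0], [0, 0, -0.0045, 0, 0, 0], [0, 0, 0, 0, 0, 0], [0, 0, 0, 0, 0, 0]]}}

```text
time: 21.0
position: [0.5974, 0.2371, 0.2128]
tool_rot: [0.717, 0.697, 0.001, 0.001]
ft_force: [0.2, 0.3, -1.9]
grip_width: 0.032
grip_force: 35.0
```

>>> {"fn": "step_arm", "kwargs": {"rows": [[0, 0, 0, 0, 0, 0], [0, 0, 0, 0, 0, 0], [0, 0, 0, 0, 0, 0], [0, 0, 0.02, 0, 0, 0], [0, 0, 0.05, 0, 0, 0], [0, 0, 0.06, 0, 0, 0], [0, 0, 0, 0, 0, 0]], "jaw": 0.046}}

```text
time: 21.88
position: [0.5989, 0.2376, 0.3493]
tool_rot: [0.717, 0.697, 0.006, 0.004]
ft_force: [0.7, -0.4, 0.2]
grip_width: 0.046
grip_force: 0.0
```

>>> {"fn": "step_arm", "kwargs": {"rows": [[-0.019, -0.0268, 0, 0, 0, -9.8], [-0.019, -0.0268, 0, 0, 0, -9.8], [-0.019, -0.0268, 0, 0, 0, -9.8], [-0.019, -0.0268, 0, 0, 0, -9.8], [-0.019, -0.0268, 0, 0, 0, -9.8], [-0.019, -0.0268, 0, 0, 0, -9.8], [-0.019, -0.0268, 0, 0, 0, -9.8], [-0.019, -0.0268, 0, 0, 0, -9.8], [-0.019, -0.0268, 0, 0, 0, -9.8], [0, 0, 0, 0, 0, 0], [0, 0, 0, 0, 0, 0]], "jaw": 0.065}}

```text
time: 23.25
position: [0.4264, -0.0041, 0.342]
tool_rot: [1.0, 0.002, 0.0, -0.0]
ft_force: [0.8, -0.7, 0.2]
grip_width: 0.065
grip_force: 0.0
```

```bash
python3 -c "
from h import *
look(['glue_stick','ball_pen','round_dish','sticky_notes','tape_measure'])
look(['rubber_stamp','tape_measure','eraser'],'scene')"
```

```text
glue_stick 0.83 [312 238  36  60] | top (427,-1) 23x23 long@64 (427,-1) 23x23 long@62 | ztop 0.088 bgr [ 98 121 234]
ball_pen 0.79 [448 212  41 149] | top (434,-122) 137x11 long@-12 (434,-122) 137x11 long@-12 | ztop 0.009 bgr [237 240 242]
round_dish 0.79 [325  32 164  63] | top (590,-10) 133x59 long@-89 (591,-11) 133x60 long@-89 | ztop 0.015 bgr [111 197 251]
sticky_notes 0.9 [172 213  93  90] | top (435,129) 76x74 long@-82 (435,129) 76x74 long@-82 | ztop 0.019 bgr [141 236 247]
sticky_notes 0.46 [60 45 94 51] | top (597,233) 56x30 long@88 (596,225) 71x32 long@88 | ztop 0.066 bgr [ 83 203 229]
tape_measure 0.85 [59 46 93 50] | top (597,232) 56x29 long@89 (596,225) 70x31 long@88 | ztop 0.066 bgr [ 84 202 228]
t 23.55 pos [ 0.4264 -0.0037  0.3417] rpy [  0.2  -0.  180. ] grip 0.0646 0.0
rubber_stamp 0.62 [268 239  15  25] | top (661,245) 12x9 long@68 (661,242) 59x23 long@-85 | ztop 0.070 bgr [32 55 92]
tape_measure 0.82 [314 314  17  29] | top (358,462) 56x26 long@-82 (357,463) 56x29 long@-86 | ztop 0.061 bgr [ 23  71 151]
tape_measure 0.8 [224 364  17  33] | top (438,721) 56x28 long@-59 (437,721) 58x30 long@-60 | ztop 0.062 bgr [ 97 102  38]
tape_measure 0.65 [271 321  25  26] | top (436,547) 55x27 long@74 (433,541) 75x28 long@74 | ztop 0.061 bgr [ 24  70 147]
tape_measure 0.53 [287 244  21  22] | top (592,245) 54x22 long@77 (592,245) 54x25 long@82 | ztop 0.067 bgr [ 31  74 101]
t 23.75 pos [ 0.4261 -0.004   0.3417] rpy [   0.2    0.  -180. ] grip 0.0652 0.0
```

>>> {"fn": "step_arm", "kwargs": {"rows": [[0.0005, 0.001, -0.04, 0, 0, 0], [0, 0, -0.045, 0, 0, 0], [0, 0, -0.025, 0, 0, 0], [0, 0, -0.012, 0, 0, 0], [0, 0, 0, 0, 0, 0], [0, 0, 0, 0, 0, 0]]}}

```text
time: 24.5
position: [0.4269, -0.0033, 0.2205]
tool_rot: [1.0, 0.001, 0.001, 0.0]
ft_force: [-0.1, -0.4, -0.3]
grip_width: 0.0649
grip_force: 0.0
```

>>> {"fn": "step_arm", "kwargs": {"rows": [[0, 0, 0, 0, 0, 0], [0, 0, 0, 0, 0, 0], [0, 0, 0, 0, 0, 0], [0, 0, 0, 0, 0, 0], [0, 0, 0, 0, 0, 0], [0, 0, 0, 0, 0, 0]], "jaw": 0.0, "squeeze": 25}}

```text
time: 25.25
position: [0.4266, -0.0032, 0.2198]
tool_rot: [1.0, 0.001, -0.0, -0.0]
ft_force: [0.1, -1.4, 2.0]
grip_width: 0.0245
grip_force: 25.0
```

Now to the dish centre (0.629, -0.009).

>>> {"fn": "step_arm", "kwargs": {"rows": [[0, 0, 0.02, 0, 0, 0], [0, 0, 0.04, 0, 0, 0], [0.0325, -0.001, 0.01, 0, 0, 0], [0.04, -0.001, 0, 0, 0, 0], [0.04, -0.001, 0, 0, 0, 0], [0.04, -0.001, 0, 0, 0, 0], [0.03, -0.001, 0, 0, 0, 0], [0.02, -0.001, 0, 0, 0, 0], [0, 0, 0, 0, 0, 0], [0, 0, 0, 0, 0, 0]]}}

```text
time: 26.5
position: [0.6278, -0.009, 0.2891]
tool_rot: [1.0, 0.001, -0.001, -0.0]
ft_force: [0.3, 0.4, -0.1]
grip_width: 0.0245
grip_force: 25.0
```

```bash
python3 -c "
from h import *
look(['glue_stick','round_dish'])"
```

```text
glue_stick 0.59 [319 318  60 128] | top (627,-7) 23x21 long@27 (610,3) 67x23 long@-31 | ztop 0.157 bgr [105 126 215]
round_dish 0.61 [319 222 190 161] | top (637,-10) 135x119 long@90 (637,-10) 135x119 long@90 | ztop 0.015 bgr [ 93 164 224]
t 26.65 pos [ 0.628  -0.0091  0.2897] rpy [ 1.0e-01  1.0e-01 -1.8e+02] grip 0.0248 25.0
```

>>> {"fn": "step_arm", "kwargs": {"rows": [[0, 0, -0.03, 0, 0, 0], [0, 0, -0.02, 0, 0, 0], [0, 0, -0.008, 0, 0, 0], [0, 0, -0.005, 0, 0, 0], [0, 0, 0, 0, 0, 0], [0, 0, 0, 0, 0, 0]]}}

```text
time: 27.4
position: [0.6294, -0.0092, 0.2275]
tool_rot: [1.0, 0.001, 0.001, 0.0]
ft_force: [0.0, 0.4, -0.1]
grip_width: 0.0244
grip_force: 25.0
```

>>> {"fn": "step_arm", "kwargs": {"rows": [[0, 0, 0, 0, 0, 0], [0, 0, 0, 0, 0, 0], [0, 0, 0, 0, 0, 0], [0, 0, 0.02, 0, 0, 0], [0, 0, 0.05, 0, 0, 0], [0, 0, 0.06, 0, 0, 0], [0, 0, 0, 0, 0, 0]], "jaw": 0.05}}

```text
time: 28.28
position: [0.6308, -0.0094, 0.3641]
tool_rot: [1.0, 0.001, 0.007, 0.001]
ft_force: [0.1, 0.7, -0.1]
grip_width: 0.0498
grip_force: 0.0
```

>>> {"fn": "step_arm", "kwargs": {"rows": [[-0.032, -0.019, 0, 0, 0, -2], [-0.032, -0.019, 0, 0, 0, -2], [-0.032, -0.019, 0, 0, 0, -2], [-0.032, -0.019, 0, 0, 0, -2], [-0.032, -0.019, 0, 0, 0, -2], [-0.032, -0.019, 0, 0, 0, -2], [0, 0, -0.03, 0, 0, 0], [0, 0, 0, 0, 0, 0], [0, 0, 0, 0, 0, 0]]}}

```text
time: 29.4
position: [0.4374, -0.1232, 0.3272]
tool_rot: [0.995, -0.103, 0.0, 0.0]
ft_force: [0.2, 0.4, 0.6]
grip_width: 0.0501
grip_force: 0.0
```

```bash
python3 -c "
from h import *
look(['ball_pen','long_tray','marker'],save='w5')
look(['glue_stick','ball_pen','marker','long_tray'],'side')"
```

```text
ball_pen 0.93 [319 222  12 152] | top (437,-124) 130x7 long@-12 (437,-124) 130x7 long@-12 | ztop 0.009 bgr [230 236 240]
long_tray 0.9 [395  40 250  79] | top (582,-220) 205x73 long@81 (583,-220) 204x75 long@81 | ztop 0.015 bgr [113 202 250]
t 29.6 pos [ 0.4375 -0.1231  0.3274] rpy [-1.18e+01 -1.00e-01  1.80e+02] grip 0.05 0.0
glue_stick 0.65 [381 258  16  39] | top (629,-15) 24x17 long@78 (629,-16) 24x20 long@-89 | ztop 0.094 bgr [136 156 223]
ball_pen 0.8 [308 305  55  10] | top (436,-126) 106x11 long@-11 (436,-126) 106x11 long@-11 | ztop 0.011 bgr [204 214 214]
ball_pen 0.48 [350 219  14  28] | top (596,228) 55x23 long@89 (595,219) 70x28 long@-82 | ztop 0.068 bgr [ 59 172 213]
marker 0.57 [404 324  11  42] | top (638,-235) 130x11 long@79 (639,-232) 137x11 long@79 | ztop 0.024 bgr [210 176 164]
long_tray 0.77 [393 328  63  63] | top (613,-230) 211x125 long@80 (613,-230) 213x125 long@80 | ztop 0.016 bgr [ 74 142 218]
t 29.85 pos [ 0.4371 -0.1231  0.3269] rpy [-11.9  -0.  180. ] grip 0.05 0.0
```

View pics/w5.png

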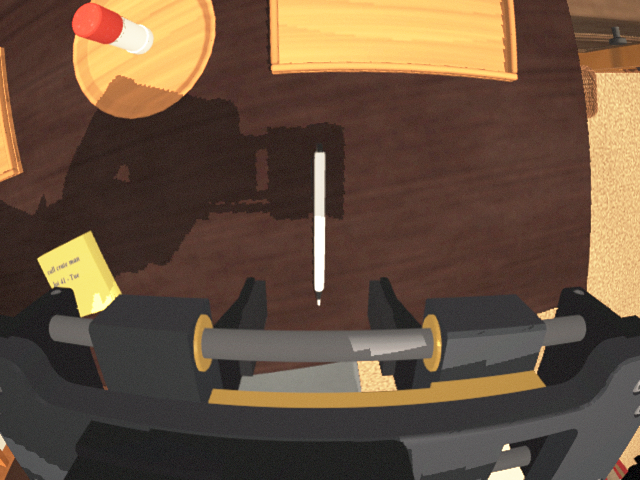

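The glue stick stands in the dish at (115,30). The pen is at (319,222), in line with the fingers. I'm grasping the pen.

>>> {"fn": "step_arm", "kwargs": {"rows": [[0, -0.0007, -0.04, 0, 0, 0], [0, 0, -0.05, 0, 0, 0], [0, 0, -0.035, 0, 0, 0], [0, 0, -0.012, 0, 0, 0], [0, 0, -0.006, 0, 0, 0], [0, 0, 0, 0, 0, 0], [0, 0, 0, 0, 0, 0]], "jaw": 0.04}}

```text
time: 30.72
position: [0.4374, -0.124, 0.1848]
tool_rot: [0.995, -0.103, 0.001, 0.0]
ft_force: [-0.6, 0.6, -0.0]
grip_width: 0.04
grip_force: 0.0
```

>>> {"fn": "step_arm", "kwargs": {"rows": [[0, 0, 0, 0, 0, 0], [0, 0, 0, 0, 0, 0], [0, 0, 0, 0, 0, 0], [0, 0, 0, 0, 0, 0], [0, 0, 0, 0, 0, 0], [0, 0, 0, 0, 0, 0]], "jaw": 0.0, "squeeze": 15}}

```text
time: 31.48
position: [0.4371, -0.1239, 0.1838]
tool_rot: [0.995, -0.103, 0.0, 0.0]
ft_force: [-0.3, 0.1, 2.2]
grip_width: 0.0087
grip_force: 15.0
```

>>> {"fn": "step_arm", "kwargs": {"rows": [[0, 0, 0.02, 0, 0, 0], [0, 0, 0.05, 0, 0, 0], [0, 0, 0.05, 0, 0, 0], [0, 0, 0, 0, 0, 0]]}}

```text
time: 31.98
position: [0.4379, -0.1243, 0.3067]
tool_rot: [0.995, -0.103, 0.004, 0.002]
ft_force: [0.2, 0.4, 0.4]
grip_width: 0.0091
grip_force: 15.0
```

>>> {"fn": "step_arm", "kwargs": {"rows": [[0.0167, -0.0109, 0, 0, 0, 10.2], [0.0167, -0.0109, 0, 0, 0, 10.2], [0.0167, -0.0109, 0, 0, 0, 10.2], [0.0167, -0.0109, 0, 0, 0, 10.2], [0.0167, -0.0109, 0, 0, 0, 10.2], [0.0167, -0.0109, 0, 0, 0, 10.2], [0.0167, -0.0109, 0, 0, 0, 10.2], [0.0167, -0.0109, 0, 0, 0, 10.2], [0.0167, -0.0109, 0, 0, 0, 10.2], [0, 0, -0.02, 0, 0, 0], [0, 0, 0, 0, 0, 0], [0, 0, 0, 0, 0, 0]]}}

```text
time: 33.48
position: [0.587, -0.2218, 0.2829]
tool_rot: [0.766, 0.642, -0.0, -0.001]
ft_force: [1.3, 0.1, 0.3]
grip_width: 0.0091
grip_force: 15.0
```

```bash
python3 -c "
from h import *
look(['ball_pen','marker','long_tray'],save='w6')"
```

```text
ball_pen 0.84 [318 277  25 235] | top (589,-215) 120x8 long@80 (589,-215) 120x8 long@80 | ztop 0.108 bgr [153 167 175]
marker 0.93 [390 226  27 153] | top (640,-218) 109x14 long@80 (640,-218) 109x14 long@80 | ztop 0.022 bgr [170 172 177]
long_tray 0.85 [357 212 194 234] | top (618,-198) 148x131 long@80 (617,-200) 152x131 long@80 | ztop 0.015 bgr [ 57 102 163]
t 33.67 pos [ 0.5874 -0.222   0.2843] rpy [ 79.9   0.  179.9] grip 0.009 15.0
```

View pics/w6.png

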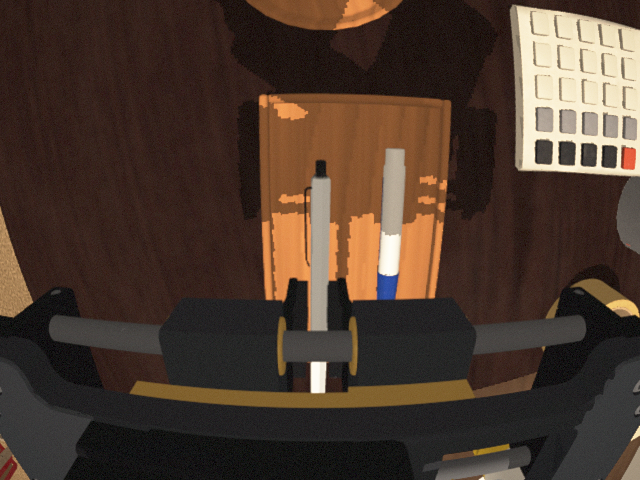

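The pen (318,277) is parallel to the marker (390,226) over the tray. I'm lowering it.

>>> {"fn": "step_arm", "kwargs": {"rows": [[0, 0, -0.04, 0, 0, 0], [0, 0, -0.035, 0, 0, 0], [0, 0, -0.012, 0, 0, 0], [0, 0, -0.006, 0, 0, 0], [0, 0, 0, 0, 0, 0], [0, 0, 0, 0, 0, 0]]}}

```text
time: 34.42
position: [0.5878, -0.2222, 0.192]
tool_rot: [0.766, 0.642, 0.0, 0.001]
ft_force: [0.2, -1.0, 0.3]
grip_width: 0.0091
grip_force: 15.0
```

>>> {"fn": "step_arm", "kwargs": {"rows": [[0, 0, 0, 0, 0, 0], [0, 0, 0, 0, 0, 0], [0, 0, 0, 0, 0, 0], [0, 0, 0.02, 0, 0, 0], [0, 0, 0.05, 0, 0, 0], [0, 0, 0.06, 0, 0, 0], [-0.03, 0.05, 0.06, 0, 0, 0], [-0.04, 0.05, 0.04, 0, 0, 0], [-0.04, 0.05, 0, 0, 0, 0], [0, 0, 0, 0, 0, 0], [0, 0, 0, 0, 0, 0]], "jaw": 0.026}}

```text
time: 35.8
position: [0.4931, -0.0944, 0.4001]
tool_rot: [0.766, 0.643, 0.001, 0.002]
ft_force: [0.2, -0.1, 0.2]
grip_width: 0.0264
grip_force: 0.0
```

```bash
python3 -c "
from h import *
print('--wrist');look(ALL,save='w7')
print('--side');c=look(ALL,'side'); cv2.imwrite('pics/s7.png',cv2.resize(c['pixels'][130:400,230:470],None,fx=2.2,fy=2.2))"
```

```text
--wrist
marker 0.79 [462 271  20  56] | top (643,-194) 61x13 long@78 (643,-194) 61x13 long@78 | ztop 0.021 bgr [222 236 242]
ball_pen 0.93 [420 273  12  58] | top (595,-188) 63x12 long@82 (596,-188) 63x14 long@82 | ztop 0.015 bgr [205 217 224]
glue_stick 0.74 [449 100  54  29] | top (628,-9) 23x22 long@-3 (627,-9) 23x22 long@-3 | ztop 0.094 bgr [ 61  76 166]
long_tray 0.68 [444 259 122 106] | top (620,-176) 129x106 long@-10 (620,-176) 129x106 long@-10 | ztop 0.015 bgr [ 77 140 221]
long_tray 0.57 [220  27  88  53] | top (436,120) 73x58 long@7 (436,120) 73x58 long@7 | ztop 0.019 bgr [111 210 224]
round_dish 0.68 [432 104 131 140] | top (630,-9) 136x135 long@31 (630,-9) 136x135 long@31 | ztop 0.015 bgr [ 55  99 158]
sticky_notes 0.58 [221  27  87  50] | top (436,120) 74x58 long@8 (436,120) 74x58 long@8 | ztop 0.019 bgr [112 211 224]
t 36.35 pos [ 0.4929 -0.0947  0.3985] rpy [  79.9   -0.  -180. ] grip 0.0259 0.0
--side
marker 0.67 [406 324  13  42] | top (638,-235) 130x10 long@79 (638,-235) 130x10 long@79 | ztop 0.024 bgr [209 174 162]
ball_pen 0.74 [381 326   6  38] | top (589,-230) 1
[... 770 characters left out ...]
179]
long_tray 0.63 [392 328  63  64] | top (614,-228) 212x126 long@80 (614,-228) 212x126 long@80 | ztop 0.017 bgr [ 74 140 216]
square_tray 0.68 [366 226  59  25] | top (630,231) 146x137 long@88 (630,234) 151x137 long@88 | ztop 0.017 bgr [ 69 130 203]
round_dish 0.97 [379 267  49  31] | top (629,-16) 132x127 long@78 (629,-16) 133x127 long@79 | ztop 0.016 bgr [ 54 102 158]
round_dish 0.6 [405 322  10  40] | top (638,-233) 126x10 long@80 (638,-233) 126x10 long@80 | ztop 0.024 bgr [225 205 197]
sticky_notes 0.89 [297 250  35  22] | top (435,123) 80x71 long@-83 (435,123) 80x71 long@-83 | ztop 0.020 bgr [110 208 219]
t 36.9 pos [ 0.4928 -0.0944  0.3987] rpy [  79.9    0.  -180. ] grip 0.0259 0.0
```

View pics/s7.png

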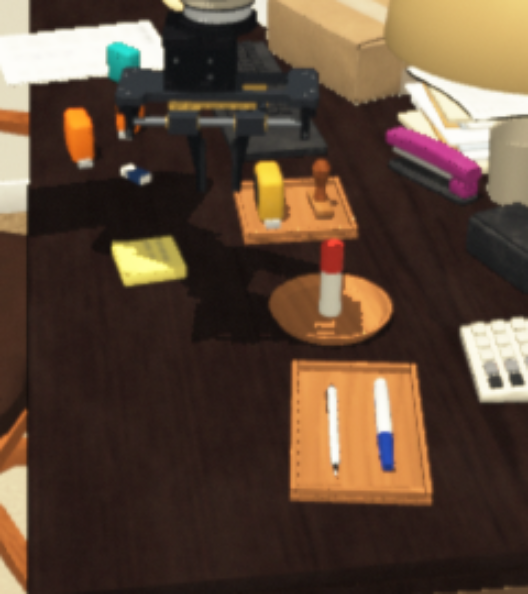

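View pics/w7.png

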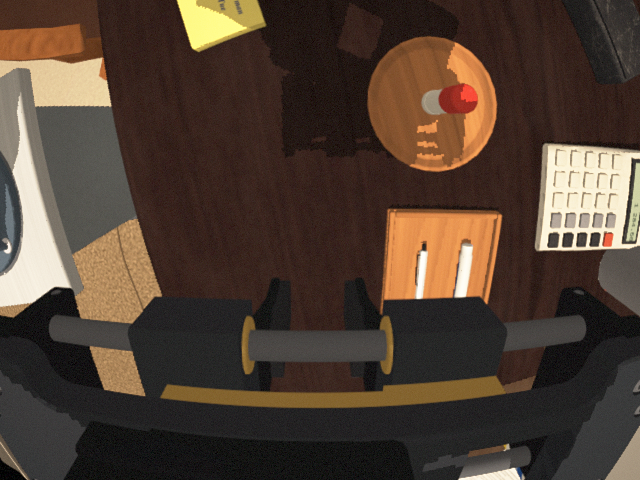

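The side crop shows the pen (334,430) and marker (385,425) lengthwise in the long tray. The tape (269,195) and stamp (320,190) stand in the square tray, and the glue stick (331,280) stands in the dish. The eraser and sticky notes haven't moved, and the arm is clear, so I'm handing in.

```bash
python3 -c "
from rig import hand_in
print(hand_in())"
```

```text
the job is handed in; nothing more can be done
None
```

I handed the job in after about 37 s of robot time: all five things are in their trays in the last pictures and the eraser and sticky notes weren't touched, but the hand-in reported no verdict.

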